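Sort two snap caps and click the red one onto its bottle

TASK

Sort the two loose snap caps by colour: first put the blue one away into the small blue bin next to the yellow one and let go of it, then press the red one straight down onto the neck of the bottle with the red band until it clicks on and sits fully home on the red collar. Do not ease off after the click: finish while you still hold or touch the red cap and press it down firmly, with about 10 newtons. Leave the two vials behind the bottle standing where they are.

Things in the scene. Friction and masses are not known exactly. Their poses are not given: they have to be found in the camera images.
- red_cap: Red snap cap, loose. It stands mouth down: a ribbed cylinder 32 mm across and 30 mm tall, 25 g. Origin: centre of its lower rim (on the table at the start), z axis up through its closed flat top. Inside, a bead 20 mm across at the mouth (lowest 2.5 mm), above it a bore 26 mm across, 21 mm deep from the rim.
- blue_cap: Blue snap cap of the same shape, loose; it may lie on either side of the red one, centres at least 80 mm apart. It stands mouth down: a ribbed cylinder 32 mm across and 30 mm tall, 25 g. Origin: centre of its lower rim (on the table at the start), z axis up through its closed flat top.
- seat (a point): Centre of the red collar at the foot of the neck, 85 mm above the table, z up: the cap's lower rim ends here. The white neck rises 20 mm above it, 17 mm across, its top 6 mm tapering to 9 mm; four spring nubs stick out 7.5 mm above the collar. A cap meets them at rim height 12 mm; resistance rises to about 10 N, then drops as they snap in behind the bead.
- bottle: White bottle with a red band and a red collar (31 mm across), fixed upright in a grey foot 90 mm across. Body 58 mm across up to 52 mm height, then tapering to 27 mm under the collar. Origin: centre of the foot on the table; z up. It does not move.
- blue_bin_in (a point): Centre of the inner floor of the blue open bin (4 mm above the table). Bin 100 x 100 x 28 mm, walls 4 mm, fixed; its axes run along its walls.
- yellow_bin_in (a point): Centre of the inner floor of the yellow bin, the same size; not used. The two bins stand one behind the other and may be swapped.
- vial_red: Upright vial with a red top, 25 mm across, 82 mm tall, loose bystander. Origin: centre of its underside.
- vial_grey: Upright vial with a grey top, 33 mm across, 56 mm tall, loose bystander. Origin: centre of its underside.
Not all that is in view belongs to the job. What is shaped like the part that bears blue_bin_in but turquoise is not meant. Several things have the shape of the red_cap; the one meant has the colours described above.

How it is judged (in metres and radians):
On the way, in this order (a step that is already met when the one before it is completed fails the run):
1. the blue cap lies in the blue bin, let go (x of blue_cap in the frame of blue_bin_in between -0.046 and 0.046 m and y of blue_cap in the frame of blue_bin_in between -0.046 and 0.046 m and height (world z) of blue_cap below 0.024 m and contact force between the fingers and blue_cap below 0.1 N and linear speed of blue_cap below 0.03 m/s), for 0.2 s.
2. the red cap has clicked onto the neck, sits on the collar and is still pressed down on it (horizontal distance between red_cap and seat below 0.0035 m and z of red_cap in the frame of seat between -0.004 and 0.003 m and angle between red_cap's own z axis and vertical below 0.12 rad and contact force between the fingers and red_cap above 4 N and contact force between red_cap and bottle above 4 N), for 0.3 s.
At the end, for the whole second after the job is handed in: Blue cap rests in the blue bin, untouched, origin under 24 mm high. Red cap sits clicked on the neck: within 3.5 mm of its axis, rim within 3 mm of the collar (4 mm below), tilt under 0.12 rad; the fingers still push it (over 4 N) and it bears on the bottle with over 4 N for the last second (all of step 1 and all of step 2); the arm keeps its last pose, push and grip.
It fails at once if the vial with the red top is knocked over or pushed away (30 mm) (distance of vial_red from where it was at the start of the episode above 0.03 m or angle between vial_red's own z axis and vertical above 0.6 rad).
It fails at once if the vial with the grey top is knocked over or pushed away (30 mm) (distance of vial_grey from where it was at the start of the episode above 0.03 m or angle between vial_grey's own z axis and vertical above 0.6 rad).
It also fails if it takes over 64 s, if anything falls off the work surface, if the arm or the gripper's body presses on something with over 40 N, if the wrist force passes 120 N, or if a joint passes its speed limit or range.

ROBOT

A 7-joint arm with a two-finger parallel gripper is mounted at the origin on a cart in front of the work surface, level with it; the furniture and walls round the work are solid. World frame = base frame: x ahead of the robot, y to its left, z up, the work surface at z = 0. Lengths are in m, angles in degrees, forces in N, time in s.
With the tool pointing down it reaches from about 0.425 to 0.875 m from the base axis. Payload 4.7 kg.
Tool frame: the origin (TCP) lies at the very end of the fingers, on their centre line; the grasp point (between the pads) lies 19 mm behind it; z points along the fingers, y is the direction in which the jaws open and shut (so a half turn about z gives the same grasp; the last joint's range is limited). The gripper opens to 87 mm and grips with 3 to 60 N. Pads are 19 mm wide; open, the fingers measure 117 mm over their backs; the gripper's body (75 mm by 190 mm) begins 51 mm behind the grasp point.
Start: joints at [74.949, 18.392, -4.016, 83.108, 1.295, 78.541, -3.26], TCP at [0.178, -0.625, 0.223] pointing down, gripper open.
Joint ranges: [-163.93, 163.93], [-17.29, 119.83], [-79.2, 71.16], [3.27, 140.29], [-89.18, 269.18], [5.43, 117.66], [-154.24, 154.24]. Speed limits (degrees/s): [147.25, 147.25, 180, 180, 180, 180, 180].

INTERFACE

Orientations are given as [roll, pitch, yaw] about the fixed x, y, z axes, in that order (R = Rz(yaw) Ry(pitch) Rx(roll)).
In Python, from cell import * gives the robot as it stands.
- The arm moves only by the tool drive_tool, never from a script. Its argument "moves" is text: rows parted by semicolons, each of 5 numbers parted by spaces: the shift along the tool's x, y, z in m, then the turn about the tool's z in degrees, then the gripper's target within -1 to 1 (fully open at 1, half-way at 0, shut at -1). In form: x y z yaw fingers; .... A call has exactly 8 rows; each row is the pose to reach, as a shift and turn from the pose commanded when the call began, along the tool's axes at that moment; what a row does not reach only later rows make up. A row lasts 1/10 s, in which the tool goes at most 50 mm and 8.59 degrees, less where a joint would pass 70% of its speed; a pose out of reach is approached as far as the arm can. A call with a gripper value outside its range is refused whole. The fingers move at their own pace and stop on an object; "grip_force" is the grip in N (left out, the last holds). Time passes only in rows, so rows that repeat a pose let the fingers close, or fill a call up. It gives the time, the measured TCP pose, the force and the opening at its end, in the units of the state.
- get_obs(): the state, without advancing time (a new reading comes with each control period).
- read_camera(name): name is "side" or "top"; returns (picture, depth): 420x560x3 uint8, red, green, blue; 420x560 float32, m along the optical axis (not along the pixel's ray), 0 where there is no reading.
- calibration(name): a dict with "intrinsics" (3x3 intrinsics, pixels), "cam_to_world" (4x4, takes a point from camera to world coordinates). Camera axes: x right, y up, looking along -z (the intrinsics and any distortion apply to the point x, -y, -z); pixel columns grow to the right and rows downward; lengths in m; the calibration is good to about 2 mm. A picture is of the moment at which its call begins. calibration takes no time and is no camera call.
- sign_off(): hands the job in, once; it reports no verdict.
Trained networks look in the newest picture that a camera, given by its name, has taken for a name from the list of things; names that differ only in an ending like _2 or _b are one class to them, and where a whole thing is asked for, a point or a joint stands for the part that bears it (a point fixed in the world has none). Each returns a list of dicts, best first, with "conf" (0 to 1); they miss things now and then, are a little off and sometimes report something else, mostly with a low value. They report only what shows in the picture. A call takes as long as a camera call. They do not tell look-alikes from the thing itself.
- search_frame(camera, name): "uv" ([column, row] in pixels, amid what is visible of it).
- pinpoint(camera, name): "uv" ([column, row] in pixels: a listed point, or the origin of a listed thing).
The state is a dict: "time_s": time; "qpos": joint angles; "joint_velocities": joint speeds; "effort": joint torques, N m; "tool_pos": TCP position; "tool_rot": TCP orientation; "force": force on the tool from outside, world axes, zero at the start; "wrist_torque": the same for the moment, N m; "grip_width": finger opening in m.
Only numpy, scipy, OpenCV 4.12 (cv2) and the standard library are available. Lean on these libraries where they do the work, as an engineer would, in place of code of your own. Each camera call takes 0.05 s, during which the arm holds its last target. There are 200 camera calls.

## Working session

There is one attempt and no reset: what is moved stays moved. The work goes in short steps, Python scripts to look and compute and a tool call to move; the robot and the scene stay as the last step left them, time stands still between calls to the robot, and variables do not carry over. Pictures are saved under pics/ and viewed, about 8 in all and at most 12, crops included, and the job is handed in when it is done.

Besides the shell and the picture viewer there is one more tool, called after "Call:" by a JSON object that holds its "fn" and its "kwargs", one argument or row to a line. drive_tool: Moves the arm, as the interface text tells. Its arguments: {"type":"object","properties":{"moves":{"type":"string"},"grip_force":{"type":"number"}},"required":["moves"]}

```bash
mkdir -p pics; cat > h.py <<'E'
from cell import *
import numpy as np, cv2
def cloud(n):
    p,d=read_camera(n); c=calibration(n); K=np.array(c["intrinsics"]);T=np.array(c["cam_to_world"])
    v,u=np.mgrid[0:d.shape[0],0:d.shape[1]]
    X=np.stack([(u-K[0,2])/K[0,0]*d,-(v-K[1,2])/K[1,1]*d,-d,np.ones_like(d)],-1)@T.T
    X=X[...,:3]; X[d==0]=np.nan
    return p,d,X
def save(n,p): cv2.imwrite("pics/"+n,p[...,::-1])
E
python3 - <<'E'
from h import *
o=get_obs();print(o)
for n in("top","side"):
    p,d,X=cloud(n);save(n+"0.png",p);np.save(n+"0.npy",X);print(n,calibration(n))
    for t in("red_cap","blue_cap","seat","blue_bin_in","vial_red","vial_grey","bottle"):
        for r in pinpoint(n,t)[:4]:
            u,v=np.round(r["uv"]).astype(int); print(t,round(r["conf"],2),u,v,X[min(max(v,0),419),min(max(u,0),559)].round(3))
E
```

```text
{'time_s': 0.0, 'qpos': array([74.94896718, 18.43728202, -4.01576691, 83.17543405,  1.29509889,
       78.54022124, -3.2590331 ]), 'joint_velocities': array([-0.0085312 , -0.06914433,  0.00049935,  0.02499635, -0.06243825,
        0.03536112, -0.04390142]), 'effort': array([ 4.71169369e-04, -4.91298938e+01, -4.03821375e-01, -3.12528920e+01,
       -6.40775403e-02,  4.35592909e-02,  1.48785712e-04]), 'tool_pos': array([ 0.17742626, -0.62473946,  0.22147703]), 'tool_rot': array([-1.79892312e+02,  5.80452772e-03,  1.58620096e+01]), 'force': array([ 0.0586168 , -0.3092946 ,  0.09156885]), 'wrist_torque': array([ 0.0014901 , -0.004002  ,  0.00334273]), 'grip_width': 0.08696448562662755}
top {'intrinsics': array([[442.33472305,   0.        , 281.96863426],
       [  0.        , 442.33472305, 207.33900682],
       [  0.        ,   0.        ,   1.        ]]), 'cam_to_world': array([[-0.02893643,  0.99568877, -0.08812808,  0.47101597],
       [-0.99936239, -0.03066231, -0.01829312,  0.0137789 ],
       [-0.02091646,  0.08754255,  0.99594116,  1.26709256],
       [ 0.        ,  0.        ,  0
[... 719 characters left out ...]
, 'cam_to_world': array([[-0.99569517, -0.04999183,  0.0780509 ,  0.61905968],
       [ 0.09267711, -0.52387007,  0.84674146,  0.90171264],
       [-0.00144163,  0.85032992,  0.52624799,  0.62712417],
       [ 0.        ,  0.        ,  0.        ,  1.        ]])}
red_cap 0.71 283 220 [ 0.54  -0.053  0.015]
red_cap 0.52 284 204 [ 0.53  -0.138  0.016]
blue_cap 0.49 272 182 [ 0.555 -0.287  0.011]
seat 0.69 277 223 [0.565 0.075 0.09 ]
blue_bin_in 0.77 299 353 [0.549 0.385 0.004]
blue_bin_in 0.71 345 291 [0.428 0.225 0.001]
blue_bin_in 0.61 315 187 [ 0.429 -0.215  0.025]
vial_red 0.52 240 221 [ 0.657 -0.072  0.007]
vial_grey 0.79 236 247 [0.667 0.051 0.009]
bottle 0.98 274 250 [0.575 0.094 0.026]
```

```bash
python3 - <<'E'
import cv2,numpy as np
a=cv2.imread("pics/top0.png")[120:320,110:450]; cv2.imwrite("pics/top0c.png",cv2.resize(a,None,fx=2.3,fy=2.3))
E
```

```text
(no output)
```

View pics/top0c.png

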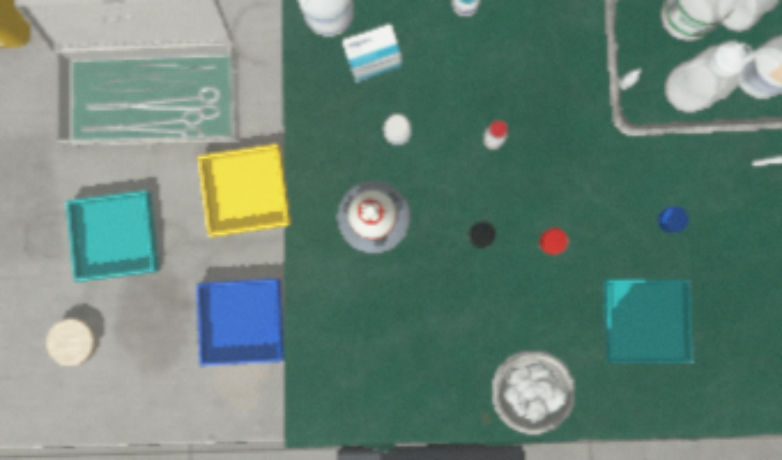

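View pics/side0.png

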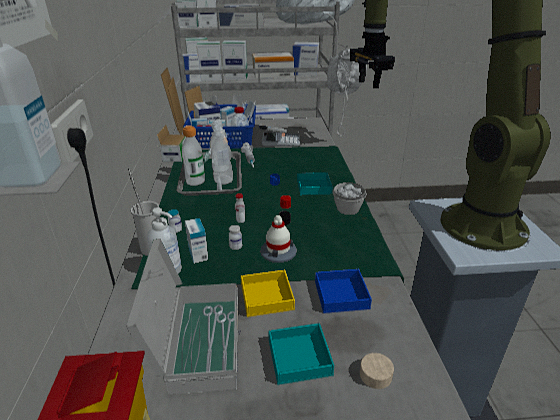

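The top crop shows the red cap at px (350,225), black decoy (320,222), blue cap (403,215). The blue bin is nearest the robot at (213,260), yellow behind it, bottle (271,213), and vials at (283,176) and (325,176). The turquoise trays are decoys. The side view agrees.

```bash
python3 - <<'E'
from h import *
from scipy.optimize import least_squares
R={"red":(.528,-.143),"blue":(.552,-.29),"bottle":(.557,.065)}
for n in("top","side"):
    X=np.load(n+"0.npy");p=cv2.imread(f"pics/{n}0.png");h=cv2.cvtColor(p,cv2.COLOR_BGR2HSV)
    H=h[...,0].astype(int);S=h[...,1];V=h[...,2]
    red=((H<8)|(H>172))&(S>140);blue=(H>108)&(H<128)&(S>120)
    def near(k,r):return np.hypot(X[...,0]-R[k][0],X[...,1]-R[k][1])<r
    for k,m in(("red",red),("blue",blue)):
        mm=m&near(k,.035); q=X[mm]; t=q[q[:,2]>.026]
        print(n,k,mm.sum(),"top",len(t),t.mean(0).round(4),t.min(0).round(4),t.max(0).round(4))
    q=X[near("bottle",.06)]; 
    for lo,hi in((.095,.12),(.086,.095),(.08,.088),(.055,.08),(.03,.05),(.004,.02)):
        t=q[(q[:,2]>lo)&(q[:,2]<hi)]
        if len(t):print(n,"z",lo,hi,len(t),t.mean(0).round(4),t.min(0).round(4),t.max(0).round(4))
    mm=red&near("bottle",.035)&(X[...,2]>.075);q=X[mm];print(n,"collar",mm.sum(),q.mean(0).round(4),q.min(0).round(4),q.max(0).round(4))
    mm=blue&(np.hypot(X[...,0]-.438,X[...,1]-.238)<.09);q=X[mm];print(n,"bin",q.mean(0).round(3),q.min(0).round(3),q.max(0).round(3),cv2.minAreaRect((q[q[:,2]>.02][:,:2]*1000).astype(np.float32)))
E
```

```text
top red 97 top 93 [ 0.5266 -0.1525  0.0305] [ 0.5137 -0.1663  0.0263] [ 0.5421 -0.1374  0.0388]
top blue 82 top 81 [ 0.5495 -0.2981  0.0306] [ 0.5372 -0.3138  0.0266] [ 0.5627 -0.2839  0.0364]
top z 0.095 0.12 49 [0.5643 0.0672 0.1019] [0.5551 0.0591 0.0951] [0.5739 0.0756 0.109 ]
top z 0.086 0.095 24 [0.5641 0.0655 0.0879] [0.5529 0.0543 0.0861] [0.5772 0.0813 0.0935]
top z 0.08 0.088 44 [0.5624 0.0661 0.0846] [0.5504 0.052  0.08  ] [0.578  0.0815 0.0873]
top z 0.055 0.08 213 [0.5626 0.0657 0.066 ] [0.5384 0.039  0.055 ] [0.5911 0.094  0.0793]
top z 0.03 0.05 17 [0.5516 0.0649 0.04  ] [0.5364 0.0392 0.0305] [0.5814 0.1011 0.0497]
top z 0.004 0.02 533 [0.5597 0.0639 0.0098] [0.4988 0.0059 0.004 ] [0.6164 0.1237 0.0198]
top collar 4 [0.5591 0.0607 0.0853] [0.5532 0.0544 0.0838] [0.5662 0.0682 0.087 ]
top bin [0.44  0.234 0.008] [ 0.39   0.182 -0.005] [0.491 0.282 0.035] ((440.1777038574219, 232.58193969726562), (98.81675720214844, 98.68146514892578), 1.5332744121551514)
side red 127 top 46 [ 0.5248 -0.1502  0.0279] [ 0.5121 -0.1651  0.0263] [ 0.5408 -0.1353  0.0306]
side blue 98 top 3
[... 182 characters left out ...]
 0.095 27 [0.5638 0.0744 0.0915] [0.553  0.0602 0.0865] [0.5722 0.0782 0.0948]
side z 0.08 0.088 55 [0.5631 0.0744 0.0836] [0.5481 0.0612 0.0801] [0.577  0.0864 0.0879]
side z 0.055 0.08 229 [0.564  0.0816 0.0656] [0.5382 0.0603 0.055 ] [0.5893 0.0949 0.08  ]
side z 0.03 0.05 168 [0.5655 0.0894 0.0401] [0.537  0.0621 0.0301] [0.5924 0.0993 0.05  ]
side z 0.004 0.02 376 [0.5646 0.0887 0.0103] [0.5183 0.0384 0.0041] [0.6077 0.114  0.02  ]
side collar 43 [0.5637 0.0738 0.0838] [0.5481 0.0612 0.081 ] [0.577  0.0864 0.0898]
side bin [0.437 0.233 0.01 ] [ 0.377  0.152 -0.002] [0.49  0.287 0.029] ((438.46331787109375, 234.69168090820312), (100.6116714477539, 102.51748657226562), 1.2522869110107422)
```

```bash
cat >> h.py <<'E'
def shift(x,y,z,yaw):
    o=get_obs();p=o["tool_pos"];w=np.radians(o["tool_rot"][2]);c,s=np.cos(w),np.sin(w)
    dx,dy=x-p[0],y-p[1]
    print("at",p.round(4),o["tool_rot"].round(2),"F",o["force"].round(2),"w",round(o["grip_width"],4),"t",round(o["time_s"],2))
    print("shift",np.round([c*dx+s*dy,s*dx-c*dy,p[2]-z],4),"turn",round((np.degrees(w)-yaw+180)%360-180,2))
E
python3 - <<'E'
from h import *
from scipy.optimize import least_squares
# vertical-surface circle fits: known radius, side-view points; and top-mask rims
X=np.load("side0.npy");T=np.load("top0.npy")
def fit(q,r):return least_squares(lambda c:np.hypot(q[:,0]-c[0],q[:,1]-c[1])-r,q[:,:2].mean(0)-[0,.005],loss="soft_l1",f_scale=.001)
def sel(X,c,R,lo,hi):
    q=X.reshape(-1,3);return q[(np.hypot(q[:,0]-c[0],q[:,1]-c[1])<R)&(q[:,2]>lo)&(q[:,2]<hi)]
for nm,c,R,lo,hi,r in(("red",(.525,-.15),.022,.006,.025,.016),("blue",(.548,-.297),.022,.006,.025,.016),("neck",(.563,.066),.02,.088,.098,.0085),("body",(.563,.066),.04,.02,.05,.029)):
    q=sel(X,c,R,lo,hi);f=fit(q,r);print(nm,len(q),f.x.round(4),np.abs(f.fun).mean().round(4))
for nm,c in(("vr",(.655,-.075)),("vg",(.667,.04))):
    for Y in(X,T):q=sel(Y,c,.045,.02,.1);print(nm,len(q),q.mean(0).round(3),q.max(0).round(3))
E
```

```text
red 62 [ 0.5252 -0.1535] 0.0014
blue 53 [ 0.5472 -0.3002] 0.0015
neck 36 [0.5635 0.068 ] 0.0015
body 261 [0.5628 0.0667] 0.0014
vr 189 [ 0.656 -0.078  0.052] [ 0.669 -0.07   0.082]
vr 87 [ 0.654 -0.084  0.067] [ 0.665 -0.073  0.088]
vg 202 [0.668 0.042 0.041] [0.683 0.052 0.057]
vg 116 [0.667 0.034 0.05 ] [0.682 0.051 0.061]
```

Call:
{"fn": "drive_tool", "kwargs": {
  "moves": "0.446 -0.214 0.08 16 1; 0.446 -0.214 0.08 16 1; 0.446 -0.214 0.08 16 1; 0.446 -0.214 0.08 16 1; 0.446 -0.214 0.08 16 1; 0.446 -0.214 0.08 16 1; 0.446 -0.214 0.08 16 1; 0.446 -0.214 0.08 16 1",
  "grip_force": 20
}}

```text
time_s: 1.6
tool_pos: [0.4744, -0.3626, 0.1588]
tool_rot: [180.0, -0.0, -0.2]
force: [1.0, -0.2, 0.8]
grip_width: 0.087
```

Call:
{"fn": "drive_tool", "kwargs": {
  "moves": "0.073 -0.064 0.05 0 1; 0.073 -0.064 0.05 0 1; 0.073 -0.064 0.05 0 1; 0.073 -0.064 0.05 0 1; 0.073 -0.064 0.09 0 1; 0.073 -0.064 0.09 0 1; 0.073 -0.064 0.09 0 1; 0.073 -0.064 0.09 0 1"
}}

```text
time_s: 2.4
tool_pos: [0.5466, -0.3018, 0.0708]
tool_rot: [179.9, -0.1, -0.2]
force: [0.4, 0.3, 0.6]
grip_width: 0.087
```

```bash
python3 - <<'E'
from h import *
shift(.548,-.2985,.008,0)
E
```

```text
at [ 0.5466 -0.3018  0.0708] [ 1.799e+02 -1.200e-01 -2.500e-01] F [0.45 0.27 0.56] w 0.087 t 2.4
shift [ 0.0014 -0.0033  0.0628] turn -0.25
```

Call:
{"fn": "drive_tool", "kwargs": {
  "moves": "0.0015 -0.003 0.03 0 1; 0.0015 -0.003 0.061 0 1; 0.0015 -0.003 0.061 0 1; 0.0015 -0.003 0.061 0 -1; 0.0015 -0.003 0.061 0 -1; 0.0015 -0.003 0.061 0 -1; 0.0015 -0.003 0.061 0 -1; 0.0015 -0.003 0.061 0 -1"
}}

```text
time_s: 3.2
tool_pos: [0.5482, -0.2974, 0.0086]
tool_rot: [180.0, -0.1, -0.1]
force: [0.1, -0.8, -1.1]
grip_width: 0.055
```

Call:
{"fn": "drive_tool", "kwargs": {
  "moves": "0 0 0 0 -1; 0 0 0 0 -1; 0 0 0 0 -1; 0 0 0 0 -1; 0 0 0 0 -1; 0 0 0 0 -1; 0 0 0 0 -1; 0 0 -0.04 0 -1"
}}

```text
time_s: 4.0
tool_pos: [0.5432, -0.295, 0.0424]
tool_rot: [-179.7, 0.6, -0.1]
force: [0.3, 0.4, -0.6]
grip_width: 0.0322
```

Call:
{"fn": "drive_tool", "kwargs": {
  "moves": "0 0 -0.05 0 -1; 0 0 -0.1 0 -1; -0.02 -0.05 -0.12 0 -1; -0.109 -0.53 -0.12 0 -1; -0.109 -0.53 -0.12 0 -1; -0.109 -0.53 -0.12 0 -1; -0.109 -0.53 -0.12 0 -1; -0.109 -0.53 -0.12 0 -1"
}}

```text
time_s: 4.8
tool_pos: [0.484, -0.0058, 0.1666]
tool_rot: [180.0, -0.0, -0.1]
force: [1.1, -0.2, -0.5]
grip_width: 0.0321
```

```bash
python3 - <<'E'
from h import *
shift(.439,.233,.017,0)
E
```

```text
at [ 0.484  -0.0058  0.1666] [ 1.7997e+02 -3.0000e-02 -1.4000e-01] F [ 1.11 -0.17 -0.48] w 0.0321 t 4.8
shift [-0.0456 -0.2387  0.1496] turn -0.14
```

Call:
{"fn": "drive_tool", "kwargs": {
  "moves": "-0.046 -0.239 0 0 -1; -0.046 -0.239 0 0 -1; -0.046 -0.239 0 0 -1; -0.046 -0.239 0 0 -1; -0.046 -0.239 0 0 -1; -0.046 -0.239 0 0 -1; -0.046 -0.239 0.08 0 -1; -0.046 -0.239 0.08 0 -1"
}}

```text
time_s: 5.6
tool_pos: [0.4387, 0.2308, 0.0846]
tool_rot: [179.9, 0.0, -0.1]
force: [0.1, -0.5, 0.2]
grip_width: 0.0319
```

```bash
python3 - <<'E'
from h import *
shift(.439,.233,.015,0)
E
```

```text
at [0.4387 0.2308 0.0846] [ 1.7994e+02  3.0000e-02 -1.0000e-01] F [ 0.1  -0.51  0.23] w 0.0319 t 5.6
shift [ 0.0003 -0.0022  0.0696] turn -0.1
```

Call:
{"fn": "drive_tool", "kwargs": {
  "moves": "0 -0.002 0.04 0 -1; 0 -0.002 0.068 0 -1; 0 -0.002 0.068 0 -1; 0 -0.002 0.068 0 -1; 0 -0.002 0.068 0 0; 0 -0.002 0.068 0 0; 0 -0.002 0.068 0 0; 0 -0.002 0.068 0 0"
}}

```text
time_s: 6.4
tool_pos: [0.44, 0.2334, 0.0193]
tool_rot: [-180.0, -0.1, -0.2]
force: [-0.2, 0.1, 0.2]
grip_width: 0.043
```

Call:
{"fn": "drive_tool", "kwargs": {
  "moves": "0 0 0 0 0; 0 0 0 0 0; 0 0 -0.02 0 0; 0 0 -0.07 0 0; 0 0 -0.12 0 0; 0 0 -0.15 0 0; 0 0 -0.15 0 0.3; 0 0 -0.15 0 0.3"
}}

```text
time_s: 7.2
tool_pos: [0.4396, 0.2333, 0.1687]
tool_rot: [180.0, -0.1, -0.1]
force: [-1.0, -0.0, -1.3]
grip_width: 0.0517
```

```bash
python3 - <<'E'
from h import *
shift(.526,-.1525,.06,-90)
p,d,X=cloud("side");save("side1.png",p)
cv2.imwrite("pics/side1c.png",cv2.resize(p[160:340,200:420][...,::-1],None,fx=3,fy=3))
E
```

```text
at [0.4396 0.2333 0.1687] [ 1.7998e+02 -7.0000e-02 -1.5000e-01] F [-0.98 -0.04 -1.32] w 0.0517 t 7.2
shift [0.0874 0.3855 0.1087] turn 89.85
```

View pics/side1c.png

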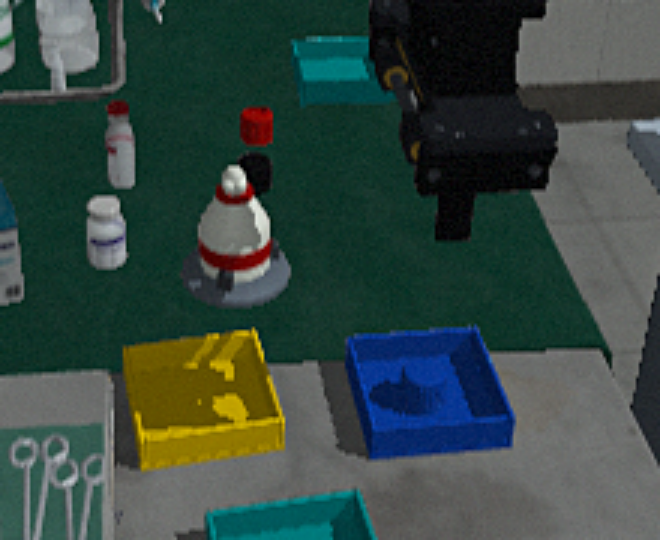

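Call:
{"fn": "drive_tool", "kwargs": {
  "moves": "0.086 0.386 0 0 0.3; 0.086 0.386 0 0 0.3; 0.086 0.386 0 0 0.3; 0.086 0.386 0 0 0.3; 0.086 0.386 0 0 0.3; 0.086 0.386 0 0 0.3; 0.086 0.386 0 0 0.3; 0.086 0.386 0 0 0.3"
}}

```text
time_s: 8.05
tool_pos: [0.5232, -0.1552, 0.1661]
tool_rot: [-180.0, 0.2, -0.2]
force: [0.6, 0.1, -1.0]
grip_width: 0.0565
```

Call:
{"fn": "drive_tool", "kwargs": {
  "moves": "0 0 0 0 0.3; 0 0 0 0 0.3; 0 0 0.04 0 0.3; 0 0 0.08 0 0.3; 0 0 0.1 0 0.3; 0 0 0.1 0 0.3; 0 0 0.1 0 0.3; 0 0 0.1 0 0.3"
}}

```text
time_s: 8.85
tool_pos: [0.5257, -0.1522, 0.07]
tool_rot: [180.0, -0.1, -0.1]
force: [0.1, -0.8, -0.1]
grip_width: 0.0569
```

```bash
python3 - <<'E'
from h import *
shift(.526,-.1525,.008,0)
for n in("top","side"):
    p,d,X=cloud(n);q=X.reshape(-1,3);q=q[(abs(q[:,0]-.439)<.042)&(abs(q[:,1]-.233)<.042)];b=q[q[:,2]>.015]
    print(n,"bin",len(b),b.mean(0).round(3),b.min(0).round(3),b.max(0).round(3))
save("top2.png",p)
E
```

```text
at [ 0.5257 -0.1522  0.07  ] [ 1.7996e+02 -1.3000e-01 -6.0000e-02] F [ 0.13 -0.77 -0.09] w 0.0569 t 8.85
shift [0.0003 0.0003 0.062 ] turn -0.06
top bin 117 [0.443 0.234 0.033] [0.428 0.219 0.017] [0.459 0.25  0.041]
side bin 204 [0.443 0.241 0.028] [0.426 0.223 0.015] [0.458 0.254 0.035]
```

Call:
{"fn": "drive_tool", "kwargs": {
  "moves": "0 0 0.03 0 0.3; 0 0 0.06 0 0.3; 0 0 0.061 0 0.3; 0 0 0.061 0 -1; 0 0 0.061 0 -1; 0 0 0.061 0 -1; 0 0 0.061 0 -1; 0 0 0.061 0 -1",
  "grip_force": 10
}}

```text
time_s: 9.75
tool_pos: [0.5254, -0.1532, 0.0088]
tool_rot: [179.9, -0.1, -0.1]
force: [-0.7, -0.8, 4.7]
grip_width: 0.0319
```

Call:
{"fn": "drive_tool", "kwargs": {
  "moves": "0 0 0 0 -1; 0 0 0 0 -1; 0 0 0 0 -1; 0 0 0 0 0.1; 0 0 0 0 0.1; 0 0 0 0 0.1; 0 0 0 0 0.1; 0 0 0 0 0.1"
}}

```text
time_s: 10.55
tool_pos: [0.5242, -0.1528, 0.0073]
tool_rot: [-180.0, 0.0, -0.1]
force: [0.1, -0.2, -0.9]
grip_width: 0.0474
```

Call:
{"fn": "drive_tool", "kwargs": {
  "moves": "0 0 -0.04 0 0.1; 0 0 -0.04 8 0.1; 0 0 -0.04 90 0.1; 0 0 -0.04 90 0.1; 0 0 -0.04 90 0.1; 0 0 -0.04 90 0.1; 0 0 -0.04 90 0.1; 0 0 -0.04 90 0.1"
}}

```text
time_s: 11.35
tool_pos: [0.5243, -0.1528, 0.0473]
tool_rot: [180.0, 0.0, -60.1]
force: [-0.4, 0.3, -0.1]
grip_width: 0.0479
```

Call:
{"fn": "drive_tool", "kwargs": {
  "moves": "0 0 0 28 0.1; 0 0 0 28 0.1; 0 0 0 28 0.1; 0 0 0 28 0.1; 0 0 0 28 0.1; 0 0 0 28 0.1; 0 0 0 28 0.1; 0 0 0 28 0.1"
}}

```text
time_s: 12.15
tool_pos: [0.5244, -0.1522, 0.0473]
tool_rot: [180.0, -0.0, -87.6]
force: [0.8, 0.9, -0.1]
grip_width: 0.0479
```

```bash
python3 - <<'E'
from h import *
shift(.525,-.153,.009,-90)
E
```

```text
at [ 0.5244 -0.1522  0.0473] [179.97  -0.   -87.6 ] F [ 0.82  0.92 -0.11] w 0.0479 t 12.15
shift [ 0.0008 -0.0005  0.0383] turn 2.4
```

Call:
{"fn": "drive_tool", "kwargs": {
  "moves": "0.001 -0.0005 0.02 2 0.1; 0.001 -0.0005 0.038 2 0.1; 0.001 -0.0005 0.038 2 0.1; 0.001 -0.0005 0.038 2 -1; 0.001 -0.0005 0.038 2 -1; 0.001 -0.0005 0.038 2 -1; 0.001 -0.0005 0.038 2 -1; 0.001 -0.0005 0.038 2 -1",
  "grip_force": 45
}}

```text
time_s: 12.95
tool_pos: [0.5257, -0.1542, 0.0104]
tool_rot: [-179.9, -0.0, -89.7]
force: [-0.4, -0.3, 3.9]
grip_width: 0.0313
```

Call:
{"fn": "drive_tool", "kwargs": {
  "moves": "0 0 0 0 -1; 0 0 0 0 -1; 0 0 0 0 -1; 0 0 0 0 -1; 0 0 -0.04 0 -1; 0 0 -0.09 0 -1; 0 0 -0.13 0 -1; 0 0 -0.13 0 -1"
}}

```text
time_s: 13.75
tool_pos: [0.5287, -0.1544, 0.1445]
tool_rot: [-179.5, -0.1, -89.7]
force: [1.0, -0.4, 0.1]
grip_width: 0.0311
```

```bash
python3 - <<'E'
from h import *
shift(.5636,.067,.15,-90)
E
```

```text
at [ 0.5287 -0.1544  0.1445] [-1.7949e+02 -8.0000e-02 -8.9650e+01] F [ 1.03 -0.37  0.14] w 0.0311 t 13.75
shift [-0.2212 -0.0363 -0.0055] turn 0.35
```

Call:
{"fn": "drive_tool", "kwargs": {
  "moves": "-0.05 -0.01 -0.015 0 -1; -0.1 -0.02 -0.015 0 -1; -0.15 -0.028 -0.015 0 -1; -0.19 -0.034 -0.015 0 -1; -0.2205 -0.037 -0.015 0 -1; -0.2205 -0.037 -0.015 0 -1; -0.2205 -0.037 -0.015 0 -1; -0.2205 -0.037 -0.015 0 -1"
}}

```text
time_s: 14.55
tool_pos: [0.5926, 0.0288, 0.1214]
tool_rot: [179.0, 2.7, -86.7]
force: [-0.6, -0.2, 0.1]
grip_width: 0.0312
```

```bash
python3 - <<'E'
from h import *
for i in range(3): read_camera("top"); shift(.5636,.067,.12,-90)
p,d,X=cloud("side");save("side3.png",p)
cv2.imwrite("pics/side3c.png",cv2.resize(p[150:270,220:340][...,::-1],None,fx=5,fy=5))
p,d,X=cloud("top")
cv2.imwrite("pics/top3c.png",cv2.resize(p[150:270,210:330][...,::-1],None,fx=5,fy=5))
E
```

```text
at [0.5927 0.0285 0.1219] [179.02   2.72 -86.74] F [ 0.07 -0.01 -0.34] w 0.0315 t 14.6
shift [-0.0401  0.0269  0.0019] turn 3.26
at [0.5928 0.0281 0.1221] [179.05   2.73 -86.77] F [-0.49 -0.88  0.16] w 0.0314 t 14.65
shift [-0.0405  0.027   0.0021] turn 3.23
at [0.5929 0.0282 0.1222] [179.07   2.74 -86.77] F [-0.36 -0.19 -0.33] w 0.0313 t 14.7
shift [-0.0404  0.0271  0.0022] turn 3.23
```

View pics/side3c.png

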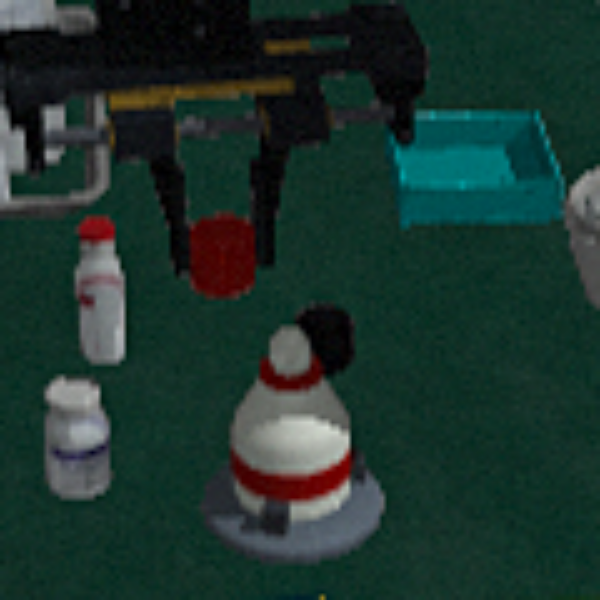

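Side view: the arm has stopped short and is slightly tilted, with the cap held over empty table, the bottle neck to its right and below it, and the vials untouched. I suspect a joint limit at this yaw.

```bash
python3 - <<'E'
from h import *
o=get_obs();print(o["qpos"].round(1),o["joint_velocities"].round(2),o["effort"].round(1))
E
```

```text
[ -57.1   32.5   71.2   99.5  -34.5   73.9 -154.2] [-0.14  0.22 -0.13 -0.15 -0.14  0.09  0.05] [ -0.1 -35.4  16.1 -25.7  -0.1   0.1   0. ]
```

Call:
{"fn": "drive_tool", "kwargs": {
  "moves": "0 0 -0.02 -8 -1; 0 0 -0.04 -16 -1; 0 0 -0.04 -25 -1; 0 0 -0.04 -33 -1; 0 0 -0.04 -42 -1; 0 0 -0.04 -50 -1; 0 0 -0.04 -58 -1; 0 0 -0.04 -66 -1"
}}

```text
time_s: 15.6
tool_pos: [0.5939, 0.0268, 0.1621]
tool_rot: [-177.9, 1.9, -20.3]
force: [-1.0, 0.3, -1.2]
grip_width: 0.0313
```

```bash
python3 - <<'E'
from h import *
o=get_obs();print(o["qpos"].round(1));shift(.5636,.067,.16,0)
E
```

```text
[-50.4  22.3  58.8  96.7 -22.3  74.  -97.1]
at [0.5939 0.0268 0.1621] [-177.87    1.95  -20.35] F [-1.02  0.32 -1.17] w 0.0313 t 15.6
shift [-0.0424 -0.0272  0.0021] turn -20.35
```

```bash
cat >> h.py <<'E'
from scipy.spatial.transform import Rotation as Ro
def shift3(x,y,z,yaw):
    o=get_obs();R=Ro.from_euler("xyz",o["tool_rot"],degrees=True);p=o["tool_pos"]
    print("q",o["qpos"].round(1),"at",p.round(4),o["tool_rot"].round(2),"F",o["force"].round(2),"w",round(o["grip_width"],4),"t",round(o["time_s"],2))
    print("zaxis",R.as_matrix()[:,2].round(4),"shift",R.inv().apply(np.array([x,y,z])-p).round(4),"turn",round((o["tool_rot"][2]-yaw+180)%360-180,2))
E
python3 -c "
from h import *
shift3(.5636,.067,.15,0)"
```

```text
q [-50.4  22.3  58.8  96.7 -22.3  74.  -97.1] at [0.5939 0.0268 0.1621] [-177.87    1.95  -20.35] F [-1.02  0.32 -1.17] w 0.0313 t 15.6
zaxis [-0.0189  0.0467 -0.9987] shift [-0.0419 -0.0267  0.0145] turn -20.35
```

Call:
{"fn": "drive_tool", "kwargs": {
  "moves": "0 0 0 -8 -1; 0 0 0 -16 -1; 0 0 0 -20 -1; 0 0 0 -20 -1; 0 0 0 -20 -1; 0 0 0 -20 -1; 0 0 0 -20 -1; 0 0 0 -20 -1"
}}

```text
time_s: 16.4
tool_pos: [0.594, 0.0278, 0.1616]
tool_rot: [-177.4, 1.2, -0.6]
force: [0.5, 0.9, -0.1]
grip_width: 0.0317
```

```bash
python3 -c "
from h import *
shift3(.5636,.067,.15,0)"
```

```text
q [-47.8  20.8  54.7  96.6 -20.3  73.5 -79.1] at [0.594  0.0278 0.1616] [-177.37    1.16   -0.62] F [ 0.46  0.9  -0.05] w 0.0317 t 16.4
zaxis [-0.0197  0.0461 -0.9987] shift [-0.0305 -0.0383  0.014 ] turn -0.62
```

Call:
{"fn": "drive_tool", "kwargs": {
  "moves": "0 0 0 -8 -1; 0 0 0 -16 -1; 0 0 0 -25 -1; 0 0 0 -33 -1; 0 0 0 -41 -1; 0 0 0 -50 -1; 0 0 0 -58 -1; 0 0 0 -66 -1"
}}

```text
time_s: 17.2
tool_pos: [0.5939, 0.0278, 0.1615]
tool_rot: [-177.9, -1.9, 65.7]
force: [0.2, 1.3, -0.3]
grip_width: 0.0311
```

Call:
{"fn": "drive_tool", "kwargs": {
  "moves": "0 0 0 -8 -1; 0 0 0 -16 -1; 0 0 0 -25 -1; 0 0 0 -33 -1; 0 0 0 -41 -1; 0 0 0 -46 -1; 0 0 0 -46 -1; 0 0 0 -46 -1"
}}

```text
time_s: 18.0
tool_pos: [0.594, 0.0277, 0.1616]
tool_rot: [-179.9, -2.9, 111.2]
force: [-0.1, -0.6, 0.3]
grip_width: 0.031
```

```bash
python3 -c "
from h import *
shift3(.5636,.067,.14,113)"
```

```text
q [-33.3  16.4  35.6  96.2 -12.7  72.   26.6] at [0.594  0.0277 0.1616] [-179.9    -2.88  111.23] F [-0.14 -0.65  0.29] w 0.031 t 18.0
zaxis [-0.0197  0.0462 -0.9987] shift [ 0.0465 -0.014   0.0239] turn -1.77
```

Call:
{"fn": "drive_tool", "kwargs": {
  "moves": "0.024 -0.007 0.01 0 -1; 0.0465 -0.014 0.02 0 -1; 0.0465 -0.014 0.024 0 -1; 0.0465 -0.014 0.024 0 -1; 0.0465 -0.014 0.024 0 -1; 0.0465 -0.014 0.024 0 -1; 0.0465 -0.014 0.024 0 -1; 0.0465 -0.014 0.024 0 -1"
}}

```text
time_s: 18.8
tool_pos: [0.5639, 0.0665, 0.1402]
tool_rot: [-179.9, -2.9, 111.3]
force: [0.6, -0.1, 0.1]
grip_width: 0.0313
```

```bash
python3 - <<'E'
from h import *
for n in ("top","side"):
    p,d,X=cloud(n)
    if n=="side":
        save("side4.png",p);cv2.imwrite("pics/side4c.png",cv2.resize(p[170:270,230:330][...,::-1],None,fx=6,fy=6))
    h=cv2.cvtColor(p,cv2.COLOR_RGB2HSV);H=h[...,0].astype(int);m=((H<8)|(H>172))&(h[...,1]>140)&(np.hypot(X[...,0]-.5636,X[...,1]-.067)<.03)
    q=X[m];
    for lo,hi in((.06,.095),(.115,.18)):
        t=q[(q[:,2]>lo)&(q[:,2]<hi)]
        if len(t):print(n,lo,len(t),t.mean(0).round(4),t.min(0).round(4),t.max(0).round(4))
shift3(.5636,.067,.12,113)
E
```

```text
side 0.06 43 [0.5637 0.0733 0.0834] [0.5483 0.0596 0.0813] [0.5768 0.0829 0.0886]
side 0.115 193 [0.5619 0.0758 0.1489] [0.541  0.0542 0.1305] [0.5889 0.0866 0.1698]
q [-37.5  13.6  34.3 101.6 -11.1  68.5  21.7] at [0.5638 0.0668 0.1401] [-179.93   -2.87  111.34] F [ 0.44  0.35 -0.96] w 0.0308 t 18.9
zaxis [-0.0193  0.0462 -0.9987] shift [-0.0007 -0.      0.0201] turn -1.66
```

View pics/side4c.png

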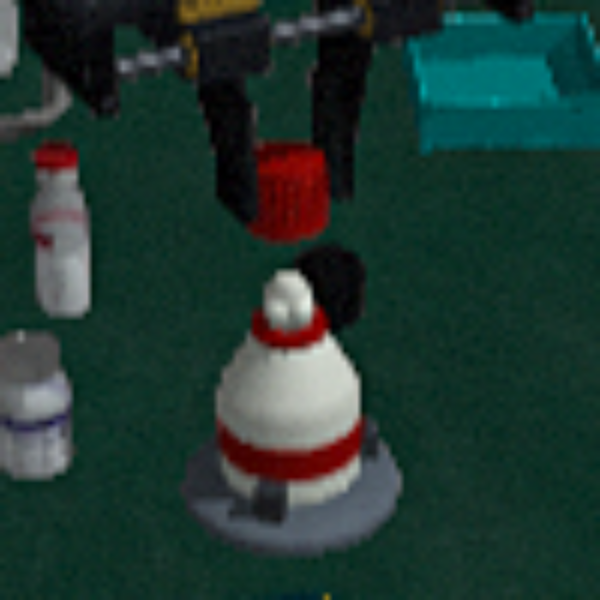

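The cap sits centred over the neck (cap column 289, collar 290 in the crop). Lowering it vertically.

Call:
{"fn": "drive_tool", "kwargs": {
  "moves": "-0.0004 0 0.008 0 -1; -0.0008 0 0.016 0 -1; -0.001 0 0.022 0 -1; -0.0014 0 0.027 0 -1; -0.0015 0 0.03 0 -1; -0.0015 0 0.03 0 -1; -0.0015 0 0.03 0 -1; -0.0015 0 0.03 0 -1",
  "grip_force": 60
}}

```text
time_s: 19.7
tool_pos: [0.5638, 0.067, 0.1103]
tool_rot: [-180.0, -2.9, 111.4]
force: [0.3, 0.3, 0.2]
grip_width: 0.0313
```

```bash
python3 -c "
from h import *
shift3(.5636,.067,.095,113)"
```

```text
q [-37.   15.3  34.  103.3 -12.4  65.3  22.8] at [0.5638 0.067  0.1103] [-179.95   -2.88  111.37] F [0.3  0.3  0.16] w 0.0313 t 19.7
zaxis [-0.019   0.0464 -0.9987] shift [-0.0007 -0.0001  0.0153] turn -1.63
```

No side force yet, so the neck is inside the mouth. Pressing on in small steps.

Call:
{"fn": "drive_tool", "kwargs": {
  "moves": "0 0 0.002 0 -1; -0.0002 0 0.004 0 -1; -0.0003 0 0.006 0 -1; -0.0004 0 0.007 0 -1; -0.0004 0 0.008 0 -1; -0.0005 0 0.009 0 -1; -0.0005 0 0.01 0 -1; -0.0005 0 0.01 0 -1"
}}

```text
time_s: 20.5
tool_pos: [0.5631, 0.0665, 0.0991]
tool_rot: [-179.9, -2.8, 111.3]
force: [0.6, -1.0, -5.9]
grip_width: 0.0305
```

Call:
{"fn": "drive_tool", "kwargs": {
  "moves": "0 0 0.001 0 -1; -0.0001 0 0.002 0 -1; -0.0001 0 0.003 0 -1; -0.0002 0 0.004 0 -1; -0.0002 0 0.005 0 -1; -0.0002 0 0.005 0 -1; -0.0002 0 0.005 0 -1; -0.0002 0 0.005 0 -1"
}}

```text
time_s: 21.3
tool_pos: [0.5635, 0.0674, 0.096]
tool_rot: [-179.9, -2.9, 111.4]
force: [-3.1, 0.6, 4.8]
grip_width: 0.0308
```

Call:
{"fn": "drive_tool", "kwargs": {
  "moves": "0 0 0.0005 0 -1; 0 0 0.001 0 -1; 0 0 0.001 0 -1; 0 0 0.001 0 -1; 0 0 0.001 0 -1; 0 0 0.001 0 -1; 0 0 0.001 0 -1; 0 0 0.001 0 -1"
}}

```text
time_s: 22.1
tool_pos: [0.5636, 0.0675, 0.0959]
tool_rot: [-180.0, -3.0, 111.4]
force: [-4.6, -0.4, 11.2]
grip_width: 0.0307
```

Call:
{"fn": "drive_tool", "kwargs": {
  "moves": "0 0 0 0 -1; 0 0 0 0 -1; 0 0 0 0 -1; 0 0 0 0 -1; 0 0 0 0 -1; 0 0 0 0 -1; 0 0 0 0 -1; 0 0 0 0 -1"
}}

```text
time_s: 22.9
tool_pos: [0.5635, 0.0675, 0.0959]
tool_rot: [-180.0, -3.0, 111.4]
force: [-4.9, -0.8, 11.5]
grip_width: 0.0313
```

```bash
python3 - <<'E'
from h import *
for i in range(3): read_camera("top"); shift3(.5636,.067,.095,113)
for n in ("top","side"):
    p,d,X=cloud(n);q=X.reshape(-1,3)
    for nm,c in(("bin",(.443,.235)),("vr",(.656,-.078)),("vg",(.667,.04))):
        b=q[(np.hypot(q[:,0]-c[0],q[:,1]-c[1])<.04)&(q[:,2]>.02)&(q[:,2]<.1)]
        if len(b):print(n,nm,len(b),b.mean(0).round(3),b.max(0).round(3))
    h=cv2.cvtColor(p,cv2.COLOR_RGB2HSV);H=h[...,0].astype(int);m=((H<8)|(H>172))&(h[...,1]>140)&(np.hypot(X[...,0]-.5636,X[...,1]-.067)<.025)&(X[...,2]>.07)
    t=X[m];print(n,"cap",len(t),t.mean(0).round(4) if len(t) else"",t.min(0).round(4),t.max(0).round(4)) if len(t) else 0
cv2.imwrite("pics/side5c.png",cv2.resize(p[170:270,230:330][...,::-1],None,fx=6,fy=6))
E
```

```text
q [-36.7  16.3  33.7 104.1 -13.1  63.8  23.4] at [0.5636 0.0675 0.0959] [-179.96   -2.96  111.38] F [-5.77 -0.53 11.35] w 0.0312 t 22.95
zaxis [-0.0195  0.0477 -0.9987] shift [-0.0005 -0.0001  0.0009] turn -1.62
q [-36.7  16.3  33.7 104.1 -13.1  63.8  23.4] at [0.5636 0.0675 0.0959] [-179.95   -2.96  111.38] F [-6.26 -1.42 11.26] w 0.0308 t 23.0
zaxis [-0.0196  0.0478 -0.9987] shift [-0.0005 -0.0001  0.0009] turn -1.62
q [-36.7  16.3  33.7 104.1 -13.1  63.8  23.4] at [0.5635 0.0675 0.0958] [-179.95   -2.96  111.38] F [-5.23  0.12 11.1 ] w 0.0309 t 23.05
zaxis [-0.0196  0.0478 -0.9987] shift [-0.0005 -0.0001  0.0008] turn -1.62
top bin 114 [0.443 0.234 0.033] [0.459 0.25  0.041]
top vr 87 [ 0.654 -0.084  0.066] [ 0.666 -0.073  0.087]
top vg 2 [0.68  0.03  0.058] [0.682 0.03  0.058]
side bin 173 [0.443 0.241 0.03 ] [0.458 0.253 0.036]
side vr 147 [ 0.656 -0.077  0.045] [ 0.668 -0.07   0.079]
side vg 200 [0.668 0.042 0.041] [0.683 0.052 0.056]
side cap 211 [0.5624 0.0765 0.1091] [0.5409 0.0542 0.0815] [0.5882 0.0886 0.2496]
```

View pics/side5c.png

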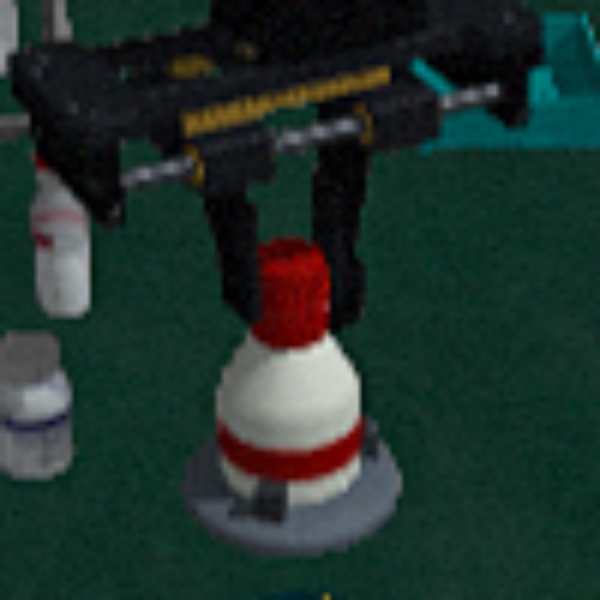

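The cap sits flush on the collar, with a steady 11 N of downward force. The vials and the blue cap are where they should be.

```bash
python3 -c "
from h import *
print(sign_off())"
```

```text
the job is handed in; nothing more can be done
None
```

I put the blue cap in the blue bin and let go of it, then clicked the red cap onto the bottle. I handed in at about 23 s with the red cap still held and pressed down; no verdict was reported.

**Last checks:**
- **Press:** the downward force held steady at about 11 N for 0.9 s. The fingers did not sink further under load, so the cap is on the collar.
- **Position:** the tool was within about 1 mm of the neck's measured axis. I put the rim about 1 mm above the collar, from the height at which I gripped the cap.
- **Blue cap:** it stands in the bin near its centre, about 4 mm off along x, with its top at about 33 mm. That puts its rim on the bin floor.
- **Vials:** both stand where they were. In the top view the arm hid most of the grey one, so that check rests on the side view.

**What went wrong:** on the way to the bottle, two joints reached their range limits at the turn I had chosen. This left the tool tilted about 3° (0.05 rad), which the moves cannot correct. I turned the gripper the other way and pressed with that tilt, which is within the 0.12 rad allowed. It leaves a sideways force of about 5 N. I did not measure the cap's own tilt, but it looks level on the collar in the side view.

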